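# Zero the dial gauge, then hold the test block in the comparator

## Robot

A 7-joint arm with a two-finger parallel gripper is mounted at the origin on the work surface. World frame = base frame: x ahead of the robot, y to its left, z up, the work surface at z = 0. Lengths are in m, angles in rad, forces in N, time in s.
With the tool pointing down it reaches from about 0.4 to 0.85 m from the base axis. Payload 4.4 kg.
Tool frame: the origin (TCP) lies where the fingers leave the gripper's body, on its centre line; the fingertips stand 97 mm ahead of it and the grasp point (between the pads) lies 78 mm ahead of it; z points along the fingers, x is the direction in which the jaws open and shut, and the axes are right-handed (so a half turn about z gives the same grasp; the last joint's range is limited). The gripper opens to 94 mm and grips with 3 to 60 N. Pads are 16 mm wide; open, the fingers measure 119 mm over their backs; the gripper's body (75 mm by 177 mm) begins 78 mm behind the grasp point.
Start: joints at [-1.229, 0.628, 0.038, 1.517, -0.027, 0.996, -0.02], TCP at [0.258, 0.597, 0.303] pointing down, gripper open.
Joint ranges: [-3.06, 3.06], [-0.37, 2.12], [-1.25, 1.32], [0.18, 2.47], [-1.1, 4.24], [0.23, 1.98], [-2.94, 2.94]. Speed limits (rad/s): [2.57, 2.57, 3.14, 3.14, 3.14, 3.14, 3.14].

## Interface

Orientations are given as [roll, pitch, yaw] about the fixed x, y, z axes, in that order (R = Rz(yaw) Ry(pitch) Rx(roll)).
In Python, from station import sensors, grab_frame, job gives the robot as it stands.
- The arm moves only by the tool send_rows, never from a script. Its argument "steps" is one flat list of numbers, 5 for each row, row after row: the opening, from 0 (shut) to 1 (fully open), then the shift along the tool's x, y, z in mm, then the turn about the tool's z in degrees. In form: [jaw, tx, ty, tz, twist, jaw, tx, ty, tz, twist, ...]. A call has 1 to 5 rows; each row is the pose to reach, as a shift and turn from the pose commanded when the call began, along the tool's axes at that moment; what a row does not reach only later rows make up. A row lasts 1/12 s, in which the tool goes at most 41.7 mm and 7.16 degrees, less where a joint would pass 70% of its speed; a pose out of reach is approached as far as the arm can. A call with a gripper value outside its range is refused whole. The fingers move at their own pace and stop on an object; the grip force is fixed at half the most. Time passes only in rows, so rows that repeat a pose let the fingers close. It gives the time, the measured TCP pose, the force and the opening at its end, in the units of the state.
- sensors.state(): the state, without advancing time (a new reading comes with each control period).
- grab_frame(name): name is "side" or "top" or "wrist"; returns a dict with "img" (420x560x3 uint8, red, green, blue), "z_map" (420x560 float32, m along the optical axis (not along the pixel's ray), 0 where there is no reading), "camera_matrix" (3x3 intrinsics, pixels), "rvec" (rotation vector, rad) and "tvec" (3), from world to camera coordinates, as OpenCV has them; the wrist camera has in their place "tool_from_camera" (4x4, takes a point from camera to tool coordinates, whose origin is the TCP and whose axes are the tool frame's). Camera axes: x right, y down, z forward; pixel columns grow to the right and rows downward; lengths in m; the calibration is good to about 2 mm. A picture is of the moment at which its call begins: read the wrist's pose just before it.
- job.finish_job(): hands the job in, once; it reports no verdict.
The state is a dict: "clock": time; "joint_pos": joint angles; "qvel": joint speeds; "joint_torque": joint torques, N m; "tcp_pos": TCP position; "eef_rot": TCP orientation; "force": force on the tool from outside, world axes, zero at the start; "ft_torque": the same for the moment, N m; "opening": finger opening in m.
Only numpy, scipy, OpenCV 4.12 (cv2) and the standard library are available. Lean on these libraries where they do the work, as an engineer would, in place of code of your own. Each camera call takes 0.05 s, during which the arm holds its last target.

## Task

Turn the bezel of the dial gauge until its red zero mark stands under the black pointer and let go of it. Then take the aluminium test block to the comparator plate and press its flat face (opposite the bevelled top edge) squarely against the steel fence, pushing in the gauge's plunger, and press the block down flat on the plate at the same time with one firm diagonal push of roughly 10 to 15 N each way. Finish while still holding it pressed like that; leave the zeroed bezel and the weight, screwdriver and jar alone.

Things in the scene. Friction and masses are not known exactly. Their poses are not given: they have to be found in the camera images.
- plate: Dark steel base plate of the comparator, 250 x 180 x 16 mm, fixed to the bench. Origin at the centre of its underside; x along the 250 mm side, z up; its top is 16 mm above the bench.
- fence: Bright steel fence bar fixed on the plate, 150 mm long, 14 thick, 30 high, a dial gauge behind it. Origin: middle of the working face at its foot, on the plate top. x points through the fence from the working face (x = 0) to the gauge (axis at x = 85 mm, y = 0): the block is pressed along +x. y along the fence, z up. About 115 mm of free plate lies before the face.
- bezel_grip (a point): Point on the gauge's vertical axis, 46 mm above the plate top, at the height to grip the bezel: a round knurled ring, 56 mm in diameter, 18 mm high, its top 8 mm above this point. It carries the white dial face, face up, with a red zero mark at the rim. The gauge's body below is 52 mm in diameter: fingers can reach 25 mm below this point beside it.
- bezel (a joint): Turn of the bezel, rad, positive anticlockwise from above; 0 when the red zero mark is under the black pointer. Starts between about 0.5 and 1.4; stops at -0.8 and 2.2. Light friction (0.05 N m) holds it where it is left. With the plunger free the pointer points along the fence's +x; it swings when the plunger is pushed in.
- plunger_tip (a point): Tip of the gauge's brass plunger, 7 mm in diameter, which stands 4 mm out of the fence's working face at y = 0, 20 mm above the plate top. A soft spring (about 1 N) keeps it out.
- plunger (a joint): How far the plunger is pushed in, m; 0 out, 0.004 when flush with the working face.
- block: Aluminium test block, about 0.22 kg, 40 mm in x, 55 in y, 36 high. Origin: centre of its underside. Its +x face is the flat face for the fence; the top edge on the -x side has a 45 degree bevel of 12 mm. It can be gripped over its 55 mm length (y). Starts upright on the bench, left or right of the plate, its +x within about 0.6 rad of the world's +x.
- block_face (a point): Centre of the test block's flat face for the fence (its +x face, opposite the bevel), 18 mm above its underside.
- weight: Brass weight, 42 mm in diameter, 48 mm high, standing on the bench on the other side of the plate; leave it alone. Origin at the centre of its underside.
- screwdriver: Screwdriver with red handle, 180 mm long, lying on the bench; leave it alone.
- jar: Small yellow jar, 56 mm in diameter, 60 mm high, standing on the bench; leave it alone.
Not all that is in view belongs to the job. Of the things shaped like the block, the aluminium one is meant.

How it is judged:
On the way:
1. the bezel is set to zero with the plunger free, and let go (value of joint bezel between -0.12 and 0.12 rad and value of joint plunger below 0.001 m and contact force between anything else and fence below 0.2 N), for 0.3 s.
At the end, for the whole second after the job is handed in: Bezel within 0.12 rad of zero; fingers hold the block at rest and upright on the plate, its flat face square to the fence (within 0.05 rad), plunger in by over 3 mm; the block presses the fence with 5 to 40 N and the plate with 6 to 40 N through the last second (value of joint bezel between -0.12 and 0.12 rad and value of joint plunger above 0.003 m and contact force between block and fence between 5 and 40 N and contact force between block and plate between 6 and 40 N and contact force between the fingers and block above 3 N and x of block in the frame of fence below -0.017 m and x of block_face in the frame of fence above -0.004 m and z of block in the frame of fence below 0.003 m and angle between the x axis of block and the x axis of fence, either way round below 0.05 rad and angle between block's own z axis and vertical below 0.05 rad and linear speed of block below 0.01 m/s); the arm keeps its last pose, push and grip.
It fails at once if the weight is moved by more than 20 mm (distance of weight from where it was at the start of the episode above 0.02 m).
It fails at once if the screwdriver is moved by more than 20 mm (distance of screwdriver from where it was at the start of the episode above 0.02 m).
It fails at once if the jar is moved by more than 20 mm (distance of jar from where it was at the start of the episode above 0.02 m).
It also fails if it takes over 64 s, if anything falls off the work surface, if the arm or the gripper's body presses on something with over 40 N, if the wrist force passes 120 N, or if a joint passes its speed limit or range.

## Working session

There is one attempt and no reset: what is moved stays moved. The work goes in short steps, Python scripts to look and compute and a tool call to move; the robot and the scene stay as the last step left them, time stands still between calls to the robot, and variables do not carry over. Pictures are saved under pics/ and viewed, and the job is handed in when it is done.

Besides the shell and the picture viewer there is one more tool, called after "Emit:" as a command line: name --argument value ..., lists and objects as JSON in quotes. send_rows: Moves the arm, as the interface text tells. Its arguments: {"type":"object","properties":{"steps":{"type":"array"}},"required":["steps"]}

```bash
ls; mkdir -p pics; python3 - <<'E'
from station import sensors, grab_frame, job
import cv2,numpy as np
s=sensors.state()
for k,v in s.items(): print(k,np.round(v,4))
for n in ["side","top","wrist"]:
    f=grab_frame(n)
    cv2.imwrite(f"pics/{n}0.png",f["img"][:,:,::-1])
    print(n,{k:np.round(f[k],4).tolist() for k in f if k not in("img","z_map")})
    print((f["z_map"]>0).mean())
E
```

```text
pics
clock 0.0
joint_pos [-1.2288  0.6293  0.0385  1.5184 -0.027   0.9963 -0.02  ]
qvel [ 0.0018 -0.0007  0.0007  0.0015  0.0005  0.0018 -0.0005]
joint_torque [ 9.00000e-04 -5.49728e+01  1.14360e+00 -1.86632e+01 -5.22000e-02
  2.36000e-02  2.00000e-04]
tcp_pos [0.2576 0.5963 0.3018]
eef_rot [3.1415e+00 1.9000e-03 1.1630e+00]
force [-0.2676  0.0273 -0.0925]
ft_torque [ 0.0318  0.0493 -0.0184]
opening 0.0942
side {'camera_matrix': [[471.9671, 0.0, 278.0985], [0.0, 471.9671, 209.7899], [0.0, 0.0, 1.0]], 'rvec': [2.3245, -0.779, 0.2666], 'tvec': [-0.4187, 0.2941, 1.1383]}
0.9960459183673469
top {'camera_matrix': [[380.1616, 0.0, 284.4483], [0.0, 380.1616, 210.5297], [0.0, 0.0, 1.0]], 'rvec': [2.1654, -2.1045, 0.2004], 'tvec': [-0.0214, 0.5444, 0.8183]}
0.9959523809523809
wrist {'camera_matrix': [[335.0735, 0.0, 279.0001], [0.0, 335.0735, 210.7644], [0.0, 0.0, 1.0]], 'tool_from_camera': [[1.0, -0.001, -0.001, -0.0002], [0.0012, 0.9708, 0.2398, -0.0697], [0.0007, -0.2398, 0.9708, -0.0821], [0.0, 0.0, 0.0, 1.0]]}
0.9956590136054422
```

View pics/side0.png

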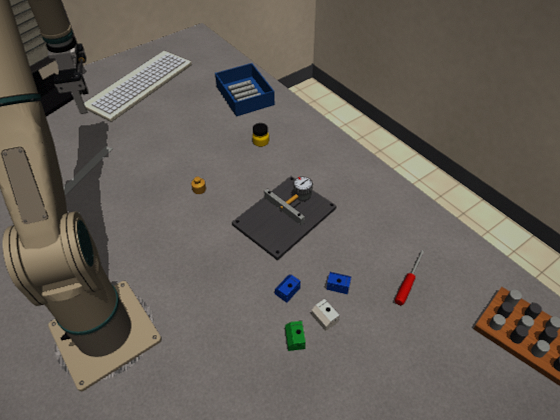

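View pics/top0.png

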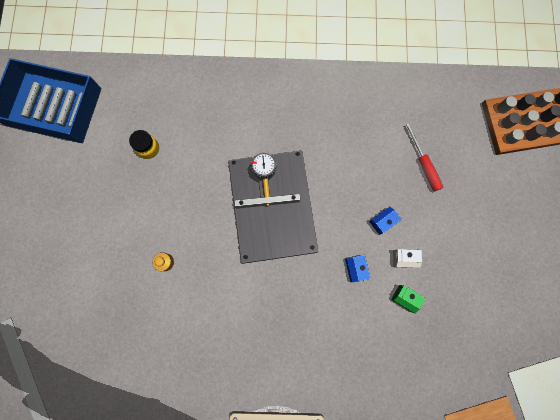

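View pics/wrist0.png

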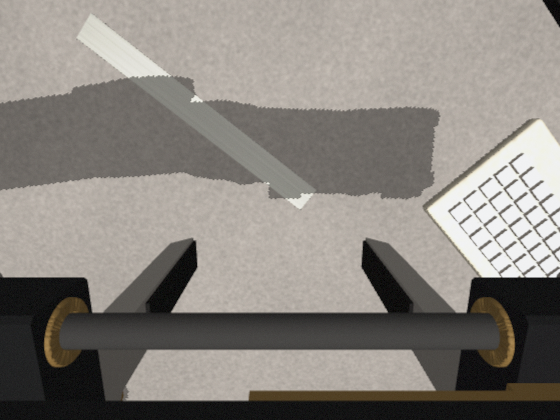

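The side view shows the plate at about (285,213), the gauge at (303,186), and the screwdriver, jar and weight clear of it. What could be taken for the block, in the top view: pale/grey (409,257), blue (386,221), blue (358,268), green (409,298). By the description the pale grey one is aluminium, so I'll check it in a close crop.

```bash
cat > h.py <<'E'
from station import sensors, grab_frame, job
import cv2,numpy as np
from scipy.spatial.transform import Rotation as Ro
def frame(n):
    s=sensors.state(); f=grab_frame(n)
    K=np.array(f["camera_matrix"])
    if n=="wrist":
        T=np.eye(4); T[:3,:3]=Ro.from_euler('xyz',s["eef_rot"]).as_matrix(); T[:3,3]=s["tcp_pos"]
        W=T@np.array(f["tool_from_camera"])
    else:
        E=np.eye(4); E[:3,:3]=cv2.Rodrigues(np.array(f["rvec"],float))[0]; E[:3,3]=np.ravel(f["tvec"]); W=np.linalg.inv(E)
    return f["img"],np.array(f["z_map"]),K,W,s
def ray(K,W,uv):
    d=np.array([(uv[0]-K[0,2])/K[0,0],(uv[1]-K[1,2])/K[1,1],1.0]); return W[:3,3],W[:3,:3]@d
def onz(K,W,uv,z):
    o,d=ray(K,W,uv); return o+d*(z-o[2])/d[2]
def deproj(z,K,W):
    v,u=np.mgrid[0:z.shape[0],0:z.shape[1]]
    P=np.stack([(u-K[0,2])/K[0,0]*z,(v-K[1,2])/K[1,1]*z,z],-1)
    return P@W[:3,:3].T+W[:3,3]
def tri(rays):
    A=0;b=0
    for o,d in rays:
        d=d/np.linalg.norm(d);M=np.eye(3)-np.outer(d,d);A=A+M;b=b+M@o
    return np.linalg.solve(A,b)
def proj(K,W,P):
    q=np.linalg.inv(W)@np.append(P,1); q=K@q[:3]; return q[:2]/q[2]
def crop(img,u0,v0,u1,v1,k,name):
    cv2.imwrite(name,cv2.resize(img[v0:v1,u0:u1],None,fx=k,fy=k,interpolation=cv2.INTER_CUBIC)[:,:,::-1])
E
python3 - <<'E'
from h import *
it,zt,Kt,Wt,s=frame("top"); is_,zs,Ks,Ws,s=frame("side")
crop(it,340,200,450,320,5,"pics/c_top.png"); crop(is_,260,260,370,360,5,"pics/c_side.png")
crop(it,220,140,330,270,4.5,"pics/p_top.png"); crop(is_,225,165,345,260,6,"pics/p_side.png")
Pt=deproj(zt,Kt,Wt);Ps=deproj(zs,Ks,Ws)
for n,uv in dict(block=(402,253),plate=(270,230),bezel=(264,160),jar=(141,140),wt=(162,262),bl=(386,221)).items(): print(n,np.round(Pt[uv[1],uv[0]],3))
E
```

```text
block [ 0.457 -0.275  0.038]
plate [0.503 0.026 0.014]
bezel [0.656 0.044 0.07 ]
jar [0.698 0.329 0.061]
wt [0.421 0.262 0.047]
bl [ 0.529 -0.24   0.039]
```

View pics/c_top.png

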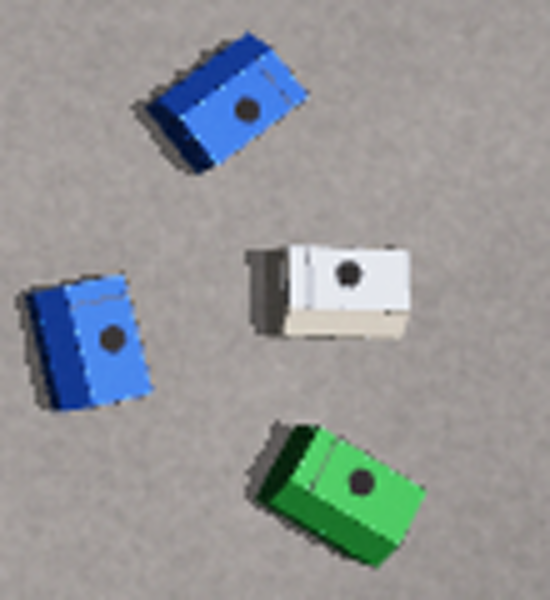

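View pics/c_side.png

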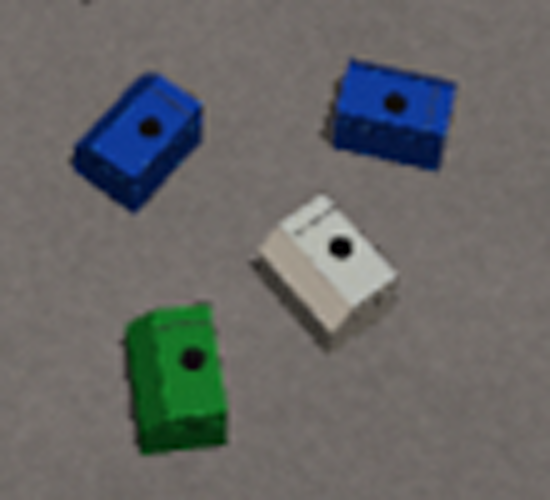

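View pics/p_top.png

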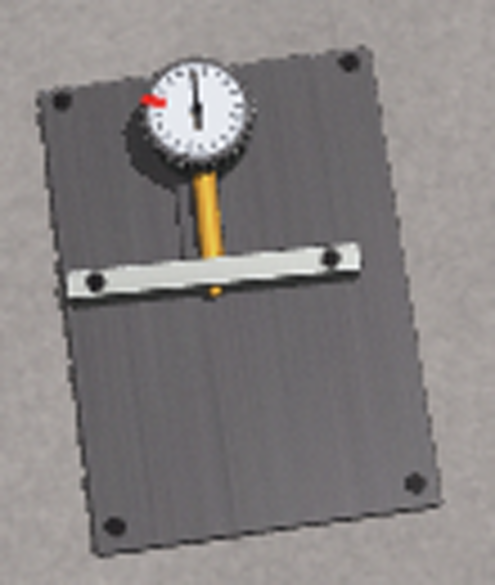

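View pics/p_side.png

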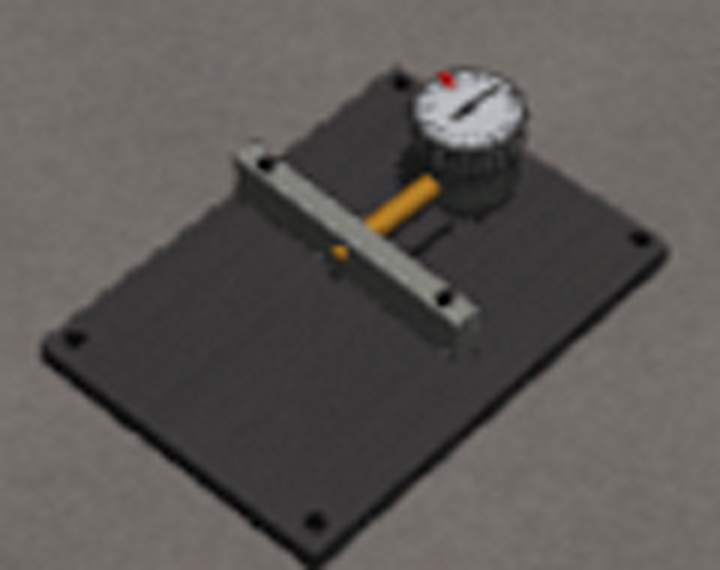

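Aluminium block confirmed: the pale one, top view (409,257), with its dowel hole and bevel strip facing the robot. The others are painted blue or green. On the gauge, the red mark points left and the pointer points up along the fence's +x, so about +1.36 rad. Next I triangulate from both fixed views.

```bash
python3 - <<'E'
from h import *
it,zt,Kt,Wt,s=frame("top"); is_,zs,Ks,Ws,s=frame("side")
T=lambda u,v:(220+(u+.5)/4.5-.5,140+(v+.5)/4.5-.5)
S=lambda u,v:(225+(u+.5)/6-.5,165+(v+.5)/6-.5)
pts=dict(f1=((95,281),(265,163)),f2=((331,258),(445,299)),p1=((62,101),(400,82)),p2=((349,62),(640,238)),p3=((115,526),(75,338)),p4=((416,483),(316,522)))
R={}
for n,(a,b) in pts.items():
    R[n]=tri([ray(Kt,Wt,T(*a)),ray(Ks,Ws,S(*b))]); print(n,np.round(R[n],4))
d=R['f1']-R['f2'];print("fence yaw",np.arctan2(-d[0],d[1]))
for a,b in(('p1','p3'),('p2','p4')): d=R[a]-R[b];print(np.arctan2(d[1],d[0]))
# dial white mask
C=[]
for im,box in((it,(244,148,284,184)),(is_,(290,172,316,196))):
    u0,v0,u1,v1=box;c=im[v0:v1,u0:u1].astype(int);m=(c.min(2)>120).astype(np.uint8)
    k=max(cv2.findContours(m,cv2.RETR_EXTERNAL,cv2.CHAIN_APPROX_NONE)[0],key=cv2.contourArea)
    e=cv2.fitEllipse(cv2.convexHull(k));print(e[0][0]+u0,e[0][1]+v0,e[1]);C.append((e[0][0]+u0,e[0][1]+v0))
print("dial",tri([ray(Kt,Wt,C[0]),ray(Ks,Ws,C[1])]))
# block holes
B=[((340+350.5/5-.5),(200+274/5-.5)),((260+340.5/5-.5),(260+247/5-.5))]
print("blockhole",tri([ray(Kt,Wt,B[0]),ray(Ks,Ws,B[1])]))
E
```

```text
f1 [0.5613 0.095  0.0455]
f2 [ 0.577  -0.0248  0.0453]
p1 [0.6642 0.1206 0.0167]
p2 [ 0.6916 -0.033   0.016 ]
p3 [0.4395 0.0819 0.0153]
p4 [ 0.4661 -0.0726  0.0159]
fence yaw 0.13038087712673727
0.17056027673290755
0.1741425583305169
263.47832679748535 145.84085750579834 (39.669593811035156, 55.64305877685547)
302.7705202102661 182.65660667419434 (11.75235652923584, 16.47991371154785)
dial [0.6752864  0.05335021 0.05635118]
blockhole [ 0.45346239 -0.29256782  0.03717224]
```

```bash
cat >> h.py <<'E'
def delta(target,yaw=None):
    s=sensors.state(); R=Ro.from_euler('xyz',s["eef_rot"]).as_matrix()
    d=R.T@(np.array(target)-s["tcp_pos"])*1000
    y=np.arctan2(R[1,0],R[0,0])
    print("shift mm",np.round(d,1),"yaw",round(y,4),"twist deg",None if yaw is None else round(float(-np.degrees((yaw-y+np.pi)%(2*np.pi)-np.pi)),2))
E
python3 -c "
from h import *
delta((0.646,0.048,0.26),2.42)"
```

```text
shift mm [-349.6  574.    42.6] yaw 1.163 twist deg -72.02
```

Emit:
send_rows --steps '[1,-20,33,2,0,1,-40,66,5,0,1,-60,99,7,0,1,-80,132,10,0,1,-100,165,12,0]'

```text
clock: 0.77
tcp_pos: [0.3703, 0.4379, 0.2906]
eef_rot: [3.141, -0.0, 1.163]
force: [0.1, 0.1, -0.1]
opening: 0.0937
```

Emit:
send_rows --steps '[1,-20,33,2,-7,1,-40,66,5,-14,1,-60,99,7,-21,1,-80,132,10,-28,1,-100,165,12,-35]'

```text
clock: 1.18
tcp_pos: [0.4822, 0.2806, 0.2786]
eef_rot: [3.141, -0.0, 1.78]
force: [1.3, 0.7, -0.7]
opening: 0.0941
```

```bash
python3 -c "
from h import *
delta((0.646,0.048,0.26),2.42)"
```

```text
shift mm [-261.6  111.9   18.6] yaw 1.7801 twist deg -36.66
```

Emit:
send_rows --steps '[1,-35,15,3,-7,1,-70,30,6,-14,1,-105,45,9,-21,1,-140,60,11,-28,1,-175,75,13,-35]'

```text
clock: 1.6
tcp_pos: [0.591, 0.1241, 0.2656]
eef_rot: [3.141, 0.0, 2.39]
force: [0.6, 0.7, 0.7]
opening: 0.0938
```

```bash
python3 -c "
from h import *
delta((0.646,0.048,0.26),2.42)"
```

```text
shift mm [-92.1 -18.1   5.6] yaw 2.3904 twist deg -1.69
```

Emit:
send_rows --steps '[1,-30,-6,2,-1,1,-60,-12,4,-1.7,1,-92,-18,6,-1.7,1,-92,-18,6,-1.7]'

```text
clock: 1.93
tcp_pos: [0.6479, 0.041, 0.2587]
eef_rot: [-3.139, 0.005, 2.405]
force: [-0.1, -0.5, 0.3]
opening: 0.0941
```

```bash
python3 - <<'E'
from h import *
im,z,K,W,s=frame("wrist"); cv2.imwrite("pics/w1.png",im[:,:,::-1]); print(s["tcp_pos"],s["eef_rot"])
np.savez("w1.npz",im=im,z=z,K=K,W=W)
E
```

```text
[0.64790172 0.04095392 0.25873719] [-3.13914431  0.00511539  2.40451517]
```

View pics/w1.png

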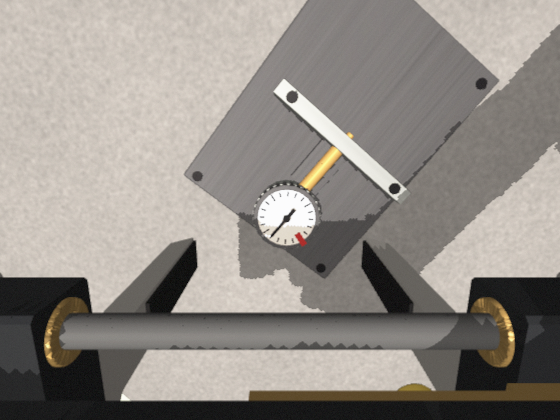

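The wrist view shows the dial at (287,217), the red mark at (300,240), the pointer tip at (272,236), the fence bolts at (292,97) and (394,188), and the plate screws.

```bash
python3 - <<'E'
from h import *
D=np.load("w1.npz");im,K,W=D["im"],D["K"],D["W"]
def dark(im,u,v,r=8,t=45,):
    c=im[v-r:v+r+1,u-r:u+r+1].astype(int).max(2);m=c<t
    yy,xx=np.nonzero(m);return (u-r+xx.mean(),v-r+yy.mean(),m.sum())
for n,(u,v,z) in dict(f1=(394,188,.046),f2=(292,97,.046),p1=(320,268,.016),p2=(197,176,.016),p4=(481,84,.016)).items():
    # f1 at y+ or y-, check
    d=dark(im,u,v,7); print(n,np.round(d,1),np.round(onz(K,W,d[:2],z),4))
hsv=cv2.cvtColor(im,cv2.COLOR_RGB2HSV)
m=((im.min(2)>105)&(hsv[...,1]<70)).astype(np.uint8); 
roi=np.zeros_like(m);cv2.circle(roi,(287,217),34,1,-1);
red=((im[...,0]>110)&(im[...,1]<80)&(im[...,2]<80)).astype(np.uint8)*roi
mm=(m|red)*roi
k=max(cv2.findContours(mm,cv2.RETR_EXTERNAL,cv2.CHAIN_APPROX_NONE)[0],key=cv2.contourArea)
e=cv2.fitEllipse(cv2.convexHull(k));print("dial",e)
r=np.argwhere(red)[:,::-1];rc=r.mean(0);print("red",rc,len(r))
for z in(.066,.07):
    c=onz(K,W,e[0],z);q=onz(K,W,rc,z)-c;p=onz(K,W,(272,236),z)-c
    print(z,c,"mark",np.arctan2(q[1],q[0]),np.hypot(*q[:2]),"ptr",np.arctan2(p[1],p[0]))
it,zt,Kt,Wt,s=frame("top")
print("depth dial",D["z"][217,290],deproj(D["z"],K,W)[217,295],s["tcp_pos"],s["eef_rot"])
crop(im,240,170,340,280,6,"pics/w1c.png")
o=frame("side");crop(o[0],225,150,345,260,6,"pics/s1c.png")
E
```

```text
f1 [393.6 188.1  30. ] [0.5608 0.0955 0.046 ]
f2 [nan nan  0.] [nan nan nan]
p1 [320.4 267.7  57. ] [0.6645 0.1217 0.016 ]
p2 [nan nan  0.] [nan nan nan]
p4 [481.   83.5  63. ] [0.4387 0.0829 0.016 ]
dial ((287.4293518066406, 215.29527282714844), (63.214908599853516, 67.40116882324219), 114.22584533691406)
red [300.82857143 239.62857143] 70
0.066 [0.64431194 0.04641679 0.066     ] mark 1.3272565504630447 0.02461583610433466 ptr 0.21187858503452872
0.07 [0.64367847 0.04559663 0.07      ] mark 1.3272565504630478 0.02425783271238823 ptr 0.21187858503452975
depth dial 0.277363 [0.63991817 0.05085618 0.07039583] [0.64614602 0.04464699 0.2588292 ] [-3.13992390e+00  1.87881538e-03  2.40713235e+00]<stdin>:5: RuntimeWarning: Mean of empty slice.
  ret = ret.dtype.type(ret / rcount)
```

View pics/w1c.png

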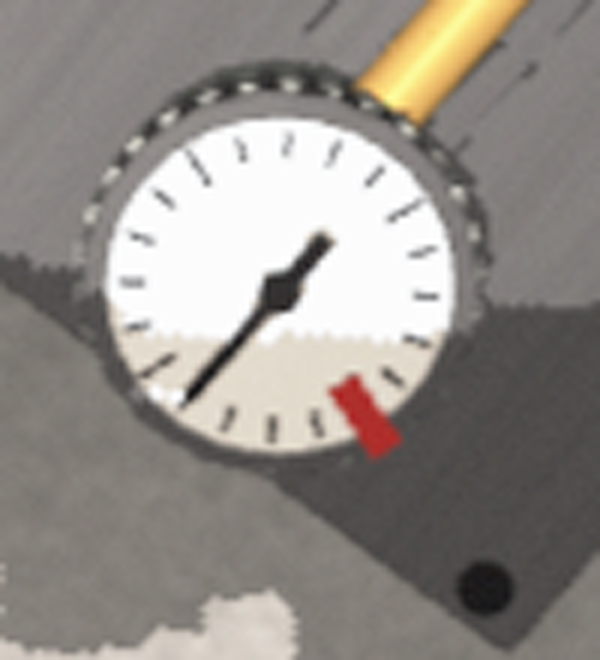

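```bash
cat > dial.py <<'E'
from h import *
import sys
im,z,K,W,s=frame("wrist")
hsv=cv2.cvtColor(im,cv2.COLOR_RGB2HSV)
g=proj(K,W,(0.645,0.048,.069))
red=((im[...,0]>90)&(im[...,1]<70)&(im[...,2]<70)).astype(np.uint8)
roi=np.zeros_like(red);cv2.circle(roi,tuple(int(a) for a in g),45,1,-1);red*=roi
rc=np.argwhere(red)[:,::-1].mean(0)
w=((im.min(2)>105)&(hsv[...,1]<70)).astype(np.uint8)
cr=np.zeros_like(w);
dark=((im.max(2)<70)).astype(np.uint8)
white=cv2.morphologyEx((w|red)*roi,cv2.MORPH_CLOSE,np.ones((7,7),np.uint8))
print("approx",g,"red",rc,red.sum())
cv2.imwrite("pics/"+sys.argv[1],cv2.resize(im[max(0,int(g[1])-55):int(g[1])+55,int(g[0])-60:int(g[0])+60],None,fx=5,fy=5,interpolation=cv2.INTER_CUBIC)[:,:,::-1])
print("crop origin",int(g[0])-60,max(0,int(g[1])-55),s["tcp_pos"],s["eef_rot"])
np.savez(sys.argv[1]+".npz",im=im,z=z,K=K,W=W)
for n,(u,v,zz) in dict(f1=(.561,.095,.046),f2=(.577,-.025,.046),p1=(.664,.1206,.016),p2=(.6916,-.033,.016),p3=(.4395,.082,.016),p4=(.4661,-.0726,.016)).items():
    c=proj(K,W,(u,v,zz)); a,b=int(round(c[0])),int(round(c[1]))
    if not(9<a<550 and 9<b<410): continue
    p=im[b-8:b+9,a-8:a+9].max(2);m=p<p.min()+22
    q=np.argwhere(m)[:,::-1].mean(0)+(a-8,b-8);print(n,np.round(q,1),m.sum(),np.round(onz(K,W,q,zz),4))
E
python3 dial.py d2.png
```

```text
approx [276.51636499 212.44674084] red [289.15942029 234.28985507] 69
crop origin 216 157 [0.6443754  0.0498614  0.25938255] [ 3.14158444e+00 -1.04991023e-03  2.41375939e+00]
f1 [383.1 183.7] 76 [0.5605 0.0958 0.046 ]
f2 [280.   91.4] 101 [ 0.5772 -0.0235  0.046 ]
p1 [310.1 263.2] 62 [0.6645 0.1216 0.016 ]
p2 [186.4 170.1] 70 [ 0.6911 -0.0322  0.016 ]
p3 [470.6  79.6] 85 [0.4385 0.0827 0.016 ]
```

View pics/d2.png

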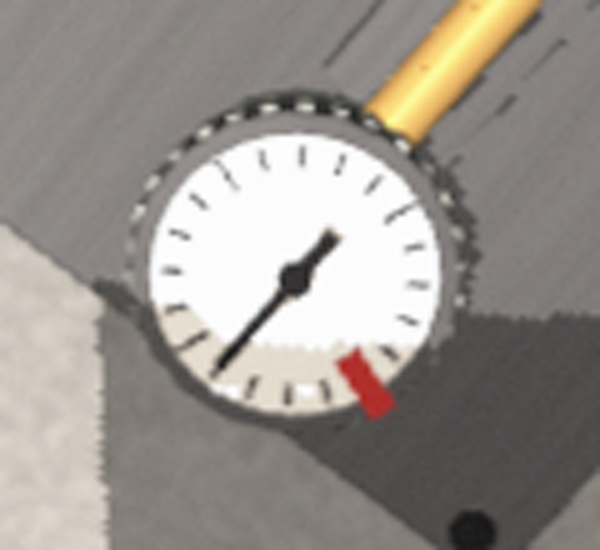

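```bash
python3 - <<'E'
from h import *
D=np.load("d2.png.npz");im,K,W=D["im"],D["K"],D["W"]
T=lambda u,v:(216+(u+.5)/5-.5,157+(v+.5)/5-.5)
c=onz(K,W,T(295,281),.069)
for n,p in dict(ptr=(216,373),tail=(334,236),red=(367,384)).items():
    q=onz(K,W,T(*p),.069)-c;print(n,np.arctan2(q[1],q[0]),np.hypot(*q[:2]))
q=onz(K,W,T(216,373),.069)-onz(K,W,T(334,236),.069);print("ptr line",np.arctan2(q[1],q[0]));print("hub",c)
crop(im,250,60,420,200,4.5,"pics/fence.png")
E
```

```text
ptr 0.14556172808135906 0.021029355966237326
tail -3.000565176972605 0.010119031803382627
red 1.4351125086114804 0.021836052109498287
ptr line 0.14408870809936739
hub [0.64640265 0.04715634 0.069     ]
```

View pics/fence.png

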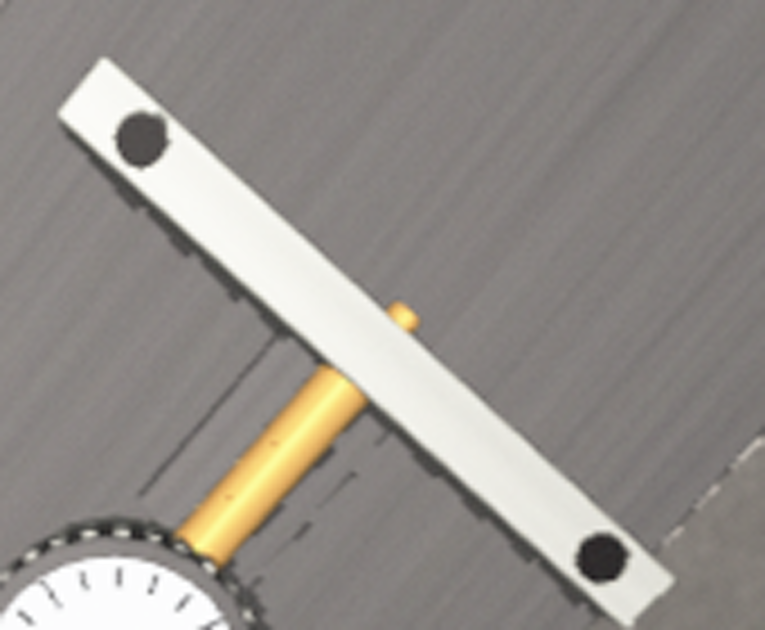

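```bash
python3 - <<'E'
from h import *
D=np.load("d2.png.npz");im,K,W=D["im"],D["K"],D["W"]
T=lambda u,v:(250+(u+.5)/4.5-.5,60+(v+.5)/4.5-.5)
a,b,c,d=[onz(K,W,T(*p),.046) for p in((104,57),(672,580),(58,110),(632,625))]
for p,q in((a,b),(c,d)):
    e=q-p;print(np.arctan2(-e[0],e[1]),np.hypot(*e[:2]),np.round((p+q)/2,4))
m=((im.min(2)>120)).astype(np.uint8)
n,l,st,ce=cv2.connectedComponentsWithStats(m)
i=l[int(130),int(335)] 
print(i,st[i])
ct=max(cv2.findContours((l==i).astype(np.uint8),cv2.RETR_EXTERNAL,cv2.CHAIN_APPROX_NONE)[0],key=cv2.contourArea)
pw=np.array([onz(K,W,p[0],.046)[:2] for p in ct],np.float32)
r=cv2.minAreaRect(pw*1000);print(r)
# straight line fit of front edge
cen=pw.mean(0);
for yaw in[.14]:
    x=(pw-cen)@[np.cos(yaw),np.sin(yaw)];y=(pw-cen)@[-np.sin(yaw),np.cos(yaw)]
    for sgn in(-1,1):
        k=(abs(y)<.065)&(sgn*x>.003);f=np.polyfit(y[k],x[k],1);print(sgn,"yaw",yaw-np.arctan(f[0]),"offset",f[1],np.std(x[k]-np.polyval(f,y[k])))
print(cen)
E
```

```text
0.12928280706186582 0.1485431036315974 [0.5622 0.0351 0.046 ]
0.1351230560025339 0.14952004521544474 [0.5742 0.0366 0.046 ]
1 [     0      0    560    313 114648]
((639.3228759765625, 12.92181396484375), (273.0754089355469, 487.8390197753906), 48.249290466308594)
-1 yaw 0.40566608750243227 offset -0.08679481104089558 0.053376784111464175
1 yaw 0.46205187760789895 offset 0.09001408441251181 0.05557182245845101
[0.5972966  0.04468352]
```

```bash
python3 -c "
from h import *
delta((0.6464,0.0472,0.143),2.41);print(sensors.state()['clock'],sensors.state()['joint_pos'])"
```

```text
shift mm [ -4.4  -1.3 116.6] yaw 2.4156 twist deg 0.32
2.1333 [ 0.05901761  0.68291598 -0.30804488  1.56701083  0.23957767  0.92956441
  2.08744026]
```

Emit:
send_rows --steps '[1,-2,-1,15,0,1,-4,-1,35,0,1,-4,-1,55,0,1,-4,-1,65,0,1,-4,-1,65,0]'

```text
clock: 2.55
tcp_pos: [0.6451, 0.0477, 0.1925]
eef_rot: [-3.139, -0.004, 2.417]
force: [-1.1, -0.3, 0.1]
opening: 0.0942
```

Emit:
send_rows --steps '[1,0,0,0,0,1,0,0,0,0,1,0,0,0,0]'

```text
clock: 2.8
tcp_pos: [0.6476, 0.0468, 0.1961]
eef_rot: [3.14, 0.001, 2.415]
force: [-0.5, 0.1, 0.7]
opening: 0.0943
```

```bash
python3 -c "
from h import *
delta((0.6464,0.0472,0.143),2.41)"
```

```text
shift mm [ 1.2 -0.6 53.1] yaw 2.4148 twist deg 0.28
```

Emit:
send_rows --steps '[1,0,0,10,0,1,0,0,25,0,1,0,0,40,0,1,0,0,50,0,1,0,0,52,0]'

```text
clock: 3.22
tcp_pos: [0.6459, 0.0461, 0.1406]
eef_rot: [-3.139, -0.002, 2.414]
force: [-0.2, 0.1, 0.2]
opening: 0.094
```

Emit:
send_rows --steps '[1,0,0,0,0,1,0,0,0,0,1,0,0,0,0,1,0,0,0,0]'

```text
clock: 3.55
tcp_pos: [0.6475, 0.0464, 0.1435]
eef_rot: [3.14, 0.001, 2.414]
force: [0.0, -0.3, 0.3]
opening: 0.0937
```

```bash
python3 - <<'E'
from h import *
delta((0.6464,0.0472,0.143),2.41)
im,z,K,W,s=frame("wrist"); cv2.imwrite("pics/w3.png",im[:,:,::-1]); delta((0.6464,0.0472,0.143),2.41)
E
```

```text
shift mm [ 1.3 -0.1  0.5] yaw 2.4144 twist deg 0.25
shift mm [ 1.3 -0.1  0.5] yaw 2.4143 twist deg 0.25
```

View pics/w3.png

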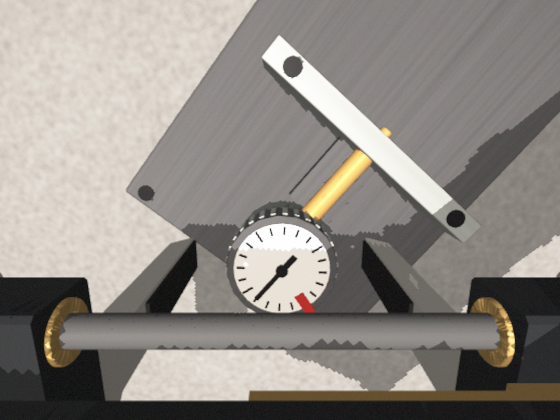

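Emit:
send_rows --steps '[0.85,1,0,0,0,0.7,1.3,0,0,0,0.6,1.3,0,0,0,0.4,1.3,0,0,0,0.4,1.3,0,0,0]'

```text
clock: 4.02
tcp_pos: [0.646, 0.0472, 0.1427]
eef_rot: [-3.142, 0.0, 2.414]
force: [1.2, -0.2, 0.3]
opening: 0.0642
```

Emit:
send_rows --steps '[0.3,0,0,0,0,0.3,0,0,0,0,0.3,0,0,0,0,0.3,0,0,0,0,0.3,0,0,0,0]'

```text
clock: 4.43
tcp_pos: [0.6463, 0.0468, 0.1427]
eef_rot: [3.141, 0.001, 2.414]
force: [2.1, -0.6, -0.4]
opening: 0.0557
```

Emit:
send_rows --steps '[0.3,0,0,0,5,0.3,0,0,0,10,0.3,0,0,0,15,0.3,0,0,0,20,0.3,0,0,0,25]'

```text
clock: 4.85
tcp_pos: [0.6464, 0.0468, 0.1427]
eef_rot: [3.141, 0.001, 1.974]
force: [2.2, -1.3, -2.0]
opening: 0.0557
```

Emit:
send_rows --steps '[0.3,0,0,0,5,0.3,0,0,0,10,0.3,0,0,0,15,0.3,0,0,0,20,0.3,0,0,0,25]'

```text
clock: 5.27
tcp_pos: [0.6464, 0.0467, 0.1427]
eef_rot: [3.141, 0.0, 1.537]
force: [1.0, -2.8, -1.7]
opening: 0.0553
```

Emit:
send_rows --steps '[0.3,0,0,0,5,0.3,0,0,0,10,0.3,0,0,0,15,0.3,0,0,0,15,0.3,0,0,0,15]'

```text
clock: 5.68
tcp_pos: [0.6464, 0.0467, 0.1427]
eef_rot: [3.14, 0.001, 1.282]
force: [3.0, -3.6, -2.5]
opening: 0.0554
```

```bash
python3 - <<'E'
from h import *
delta((0.6464,0.0472,0.143),2.414-1.29)
im,z,K,W,s=frame("wrist"); cv2.imwrite("pics/w4.png",im[:,:,::-1]);it=frame("top")[0];crop(it,220,120,330,220,6,"pics/t4.png")
E
```

```text
shift mm [ 0.5 -0.2 -0.3] yaw 1.2819 twist deg 9.05
```

View pics/w4.png

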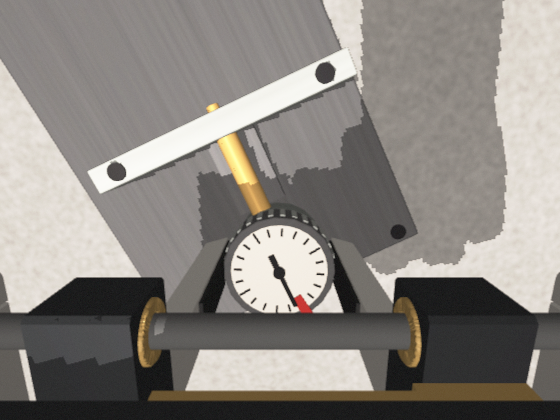

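Emit:
send_rows --steps '[0.3,0,0,0,4,0.3,0,0,0,8,0.3,0,0,0,9,0.3,0,0,0,9,0.3,0,0,0,9]'

```text
clock: 6.2
tcp_pos: [0.6464, 0.0466, 0.1427]
eef_rot: [3.141, 0.0, 1.125]
force: [3.4, -3.9, -3.0]
opening: 0.0552
```

```bash
python3 - <<'E'
from h import *
delta((0.6464,0.0472,0.143),2.414-1.29)
im,z,K,W,s=frame("wrist");crop(im,220,200,340,320,5,"pics/w5.png")
E
```

```text
shift mm [ 0.5 -0.2 -0.3] yaw 1.1245 twist deg 0.03
```

View pics/w5.png

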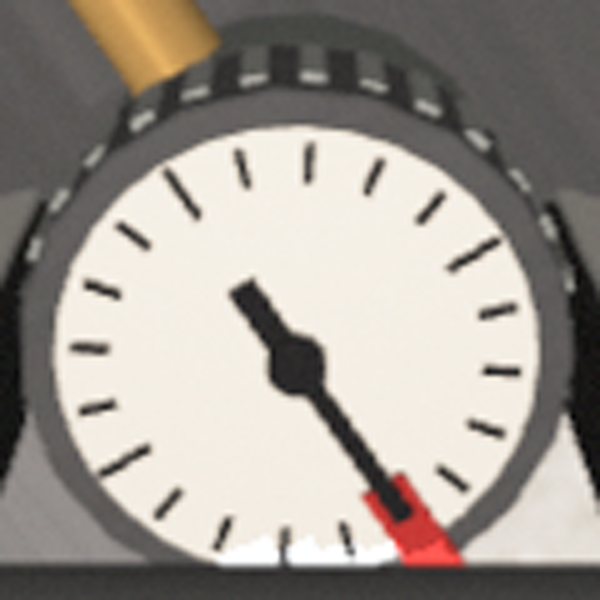

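The red mark lies under the pointer to within about 0.03 rad. Letting go.

Emit:
send_rows --steps '[0.65,0,0,0,0,0.8,0,0,0,0,1,0,0,0,0,1,0,0,0,0,1,0,0,0,0]'

```text
clock: 6.67
tcp_pos: [0.6455, 0.0479, 0.1426]
eef_rot: [-3.14, -0.0, 1.124]
force: [0.2, -0.2, -0.3]
opening: 0.0841
```

Emit:
send_rows --steps '[1,0,0,0,0,1,0,0,-10,0,1,0,0,-35,0,1,0,0,-70,0,1,0,0,-105,0]'

```text
clock: 7.08
tcp_pos: [0.6453, 0.0472, 0.2488]
eef_rot: [-3.14, 0.001, 1.123]
force: [0.3, 0.7, -0.4]
opening: 0.0938
```

Emit:
send_rows --steps '[1,0,0,0,0,1,0,0,0,0,1,0,0,0,0]'

```text
clock: 7.33
tcp_pos: [0.6457, 0.0473, 0.248]
eef_rot: [-3.141, -0.0, 1.123]
force: [0.2, 0.8, -1.0]
opening: 0.0936
```

```bash
python3 dial.py d6.png
```

```text
approx [279.9892857  215.91972348] red [291.    236.125] 8
crop origin 219 160 [0.64565472 0.04725951 0.24797836] [-3.14140470e+00 -1.48819258e-04  1.12292478e+00]
f1 [288.   92.3] 108 [0.5608 0.0958 0.046 ]
f2 [169.2 174. ] 92 [ 0.5763 -0.0235  0.046 ]
p1 [358.5 186.9] 77 [0.6643 0.1215 0.016 ]
p2 [228.2 275.3] 57 [ 0.6909 -0.0323  0.016 ]
p4 [69.3 79.4] 94 [ 0.4651 -0.0712  0.016 ]
```

View pics/d6.png

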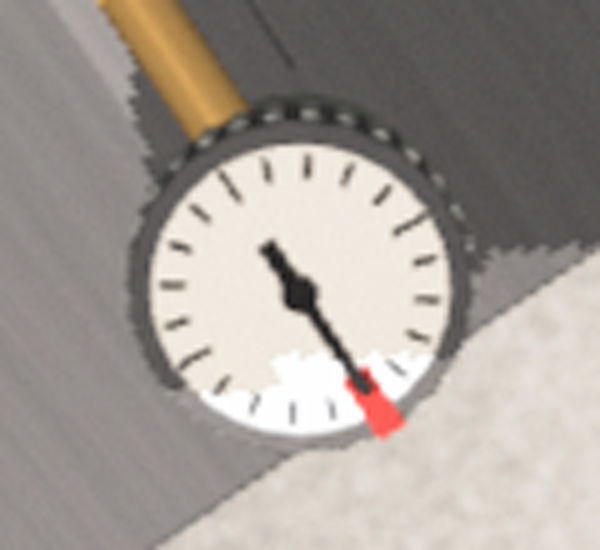

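Bezel is zeroed: red centre at crop (374,404) against the pointer tip at (366,388), about 0.02 rad apart. Now to the aluminium block.

```bash
python3 -c "
from h import *
delta((0.45,-0.285,0.25),1.53)"
```

```text
shift mm [-384.   -32.2   -2.6] yaw 1.123 twist deg -23.32
```

Emit:
send_rows --steps '[1,-35,-3,0,0,1,-70,-6,0,0,1,-105,-9,0,0,1,-140,-12,0,0,1,-175,-15,0,0]'

```text
clock: 7.8
tcp_pos: [0.5548, -0.1051, 0.2462]
eef_rot: [-3.138, 0.001, 1.123]
force: [0.3, 0.0, 0.6]
opening: 0.0941
```

Emit:
send_rows --steps '[1,-38,-3,0,-5,1,-76,-6,0,-10,1,-114,-9,0,-15,1,-152,-12,0,-20,1,-190,-16,0,-23]'

```text
clock: 8.22
tcp_pos: [0.4582, -0.2694, 0.2464]
eef_rot: [-3.139, -0.001, 1.529]
force: [0.5, -1.4, 0.2]
opening: 0.094
```

Emit:
send_rows --steps '[1,-10,4,0,0,1,-17,6,0,0,1,-17,6,0,0,1,-17,6,0,0,1,-17,6,0,0]'

```text
clock: 8.63
tcp_pos: [0.466, -0.2836, 0.2471]
eef_rot: [-3.141, -0.002, 1.527]
force: [0.4, -0.4, 0.2]
opening: 0.0942
```

```bash
python3 - <<'E'
from h import *
im,z,K,W,s=frame("wrist");cv2.imwrite("pics/w7.png",im[:,:,::-1]);np.savez("w7.npz",im=im,z=z,K=K,W=W);print(s["tcp_pos"],s["eef_rot"],s["qvel"].__class__)
E
```

```text
[ 0.46595071 -0.28356212  0.24713293] [-3.14087300e+00 -1.55719242e-03  1.52709323e+00] <class 'numpy.ndarray'>
```

View pics/w7.png

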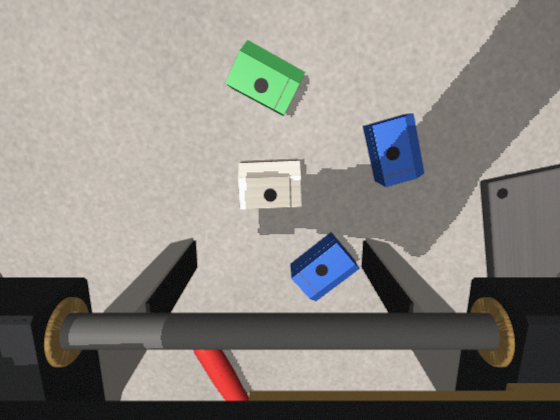

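```bash
python3 - <<'E'
from h import *
D=np.load("w7.npz");im,K,W,z=D["im"],D["K"],D["W"],D["z"]
crop(im,225,145,325,225,7,"pics/b7.png")
P=deproj(z,K,W)
print(P[185,250:292:8].round(4).tolist());print(P[166,250:292:8].round(4).tolist());print(P[205,250:292:8].round(4).tolist())
E
```

```text
[[0.4439, -0.3082, 0.0356], [0.444, -0.301, 0.0373], [0.4444, -0.294, 0.0364], [0.4448, -0.287, 0.0359], [0.445, -0.2799, 0.0367], [0.4455, -0.2728, 0.0355]]
[[0.428, -0.3079, 0.0272], [0.4282, -0.3006, 0.0286], [0.4287, -0.2935, 0.0275], [0.4289, -0.2863, 0.0283], [0.4291, -0.2792, 0.0295], [0.4294, -0.272, 0.0295]]
[[0.4623, -0.3095, 0.0344], [0.4624, -0.3022, 0.0357], [0.4624, -0.295, 0.0371], [0.4628, -0.2879, 0.0366], [0.463, -0.2807, 0.0369], [0.4638, -0.2735, 0.0352]]
```

View pics/b7.png

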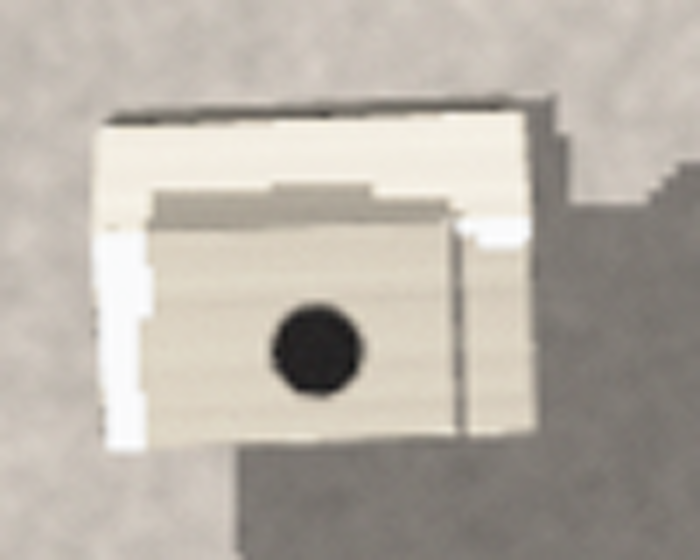

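The crop shows the top face with its hole at (317,350), and the bevel strip on the robot side (rows 125–220; depth falls to 28 mm there). So the flat face points to +x.

```bash
python3 - <<'E'
from h import *
D=np.load("w7.npz");im,K,W=D["im"],D["K"],D["W"]
T=lambda u,v:(225+(u+.5)/7-.5,145+(v+.5)/7-.5)
h=.036
a,b=onz(K,W,T(108,450),h),onz(K,W,T(537,430),h)
c,d=onz(K,W,T(97,231),h),onz(K,W,T(530,212),h)
e,f=onz(K,W,T(100,124),.024),onz(K,W,T(523,112),.024)
print(*[np.round(x,4) for x in(a,b,c,d,e,f)])
for p,q in((a,b),(c,d),(e,f)): 
    v=q-p;print("yaw",np.arctan2(-v[0],v[1]),np.hypot(*v[:2]))
for p,q in((a,c),(b,d)): v=p-q;print("yaw",np.arctan2(v[1],v[0]),np.hypot(*v[:2]))
print("hole",onz(K,W,T(317,350),h))
it,zt,Kt,Wt,s=frame("top")
print("hole 2-view",tri([ray(K,W,T(317,350)),ray(Kt,Wt,(409.6,254.3))]))
yaw=-.045; mid=(a+b)/2; print("centre from +x edge",mid-0.02*np.array([np.cos(yaw),np.sin(yaw),0]))
print((a+b+c+d)/4-.006*np.array([1,yaw,0]), s["tcp_pos"])
E
```

```text
[ 0.4651 -0.3186  0.036 ] [ 0.465  -0.2634  0.036 ] [ 0.4368 -0.3179  0.036 ] [ 0.4369 -0.2635  0.036 ] [ 0.4246 -0.3181  0.024 ] [ 0.4255 -0.2633  0.024 ]
yaw 0.002703933184692867 0.055187495237018935
yaw -0.0010150053306671192 0.054448429573767824
yaw -0.01682010310336038 0.05475016752760753
yaw -0.023874640727425456 0.02831624589854322
yaw 0.0022387056745591196 0.028103758043978203
hole [ 0.45325331 -0.29109939  0.036     ]
hole 2-view [ 0.45313095 -0.29126019  0.04107868]
centre from +x edge [ 0.44505664 -0.29012502  0.036     ]
[ 0.44493343 -0.29060145  0.036     ] [ 0.46593689 -0.2835827   0.24727788]
```

```bash
python3 -c "
from h import *
delta((0.447,-0.2908,0.10),1.566)"
```

```text
shift mm [ -7.9 -18.5 147.4] yaw 1.5272 twist deg -2.23
```

Emit:
send_rows --steps '[1,-4,-9,20,-1,1,-8,-18.5,45,-2.2,1,-8,-18.5,70,-2.2,1,-8,-18.5,85,-2.2,1,-8,-18.5,90,-2.2]'

```text
clock: 9.15
tcp_pos: [0.4456, -0.2911, 0.1555]
eef_rot: [-3.138, -0.002, 1.564]
force: [0.9, 0.2, -0.5]
opening: 0.0939
```

Emit:
send_rows --steps '[1,0,0,0,0,1,0,0,0,0,1,0,0,0,0,1,0,0,0,0]'

```text
clock: 9.48
tcp_pos: [0.4471, -0.2929, 0.1588]
eef_rot: [3.14, 0.001, 1.563]
force: [-0.0, 0.4, 0.3]
opening: 0.0939
```

```bash
python3 - <<'E'
from h import *
delta((0.447,-0.2908,0.10),1.566)
im,z,K,W,s=frame("wrist");cv2.imwrite("pics/w8.png",im[:,:,::-1])
E
```

```text
shift mm [ 2.2 -0.2 58.8] yaw 1.563 twist deg -0.17
```

View pics/w8.png

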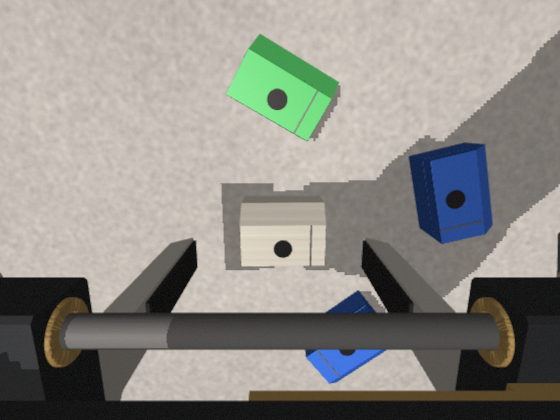

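Emit:
send_rows --steps '[1,1,0,15,0,1,2.2,0,30,0,1,2.2,0,45,0,1,2.2,0,54,0,1,2.2,0,57,0]'

```text
clock: 9.95
tcp_pos: [0.446, -0.2904, 0.0999]
eef_rot: [-3.14, -0.001, 1.563]
force: [0.3, 0.3, 0.1]
opening: 0.0936
```

Emit:
send_rows --steps '[1,0,0,0,0,1,0,0,0,0,1,0,0,0,0,1,0,0,0,0]'

```text
clock: 10.28
tcp_pos: [0.4467, -0.2909, 0.1014]
eef_rot: [3.14, 0.001, 1.563]
force: [0.6, -0.6, 0.0]
opening: 0.0943
```

```bash
python3 - <<'E'
from h import *
delta((0.447,-0.2908,0.10),1.566)
E
```

```text
shift mm [0.1 0.3 1.4] yaw 1.5626 twist deg -0.2
```

Emit:
send_rows --steps '[0.8,0,0,1,0,0.65,0,0,1,0,0.5,0,0,1,0,0.3,0,0,1,0,0.3,0,0,1,0]'

```text
clock: 10.7
tcp_pos: [0.4463, -0.2906, 0.0997]
eef_rot: [3.142, -0.0, 1.563]
force: [-0.3, -0.4, 0.5]
opening: 0.0639
```

Emit:
send_rows --steps '[0.3,0,0,0,0,0.3,0,0,0,0,0.3,0,0,0,0,0.3,0,0,0,0,0.3,0,0,0,0]'

```text
clock: 11.12
tcp_pos: [0.4463, -0.2906, 0.0996]
eef_rot: [-3.142, 0.0, 1.563]
force: [-0.2, 0.5, 0.3]
opening: 0.0552
```

```bash
python3 - <<'E'
from h import *
delta((0.447,-0.2908,0.10),1.566)
im,z,K,W,s=frame("wrist");cv2.imwrite("pics/w9.png",im[:,:,::-1])
E
```

```text
shift mm [-0.2  0.7 -0.4] yaw 1.5627 twist deg -0.19
```

View pics/w9.png

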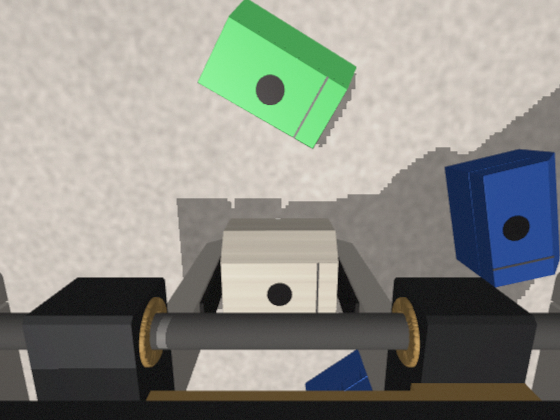

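Emit:
send_rows --steps '[0.3,0,0,-10,0,0.3,0,0,-30,0,0.3,0,0,-55,0,0.3,0,0,-80,0,0.3,0,0,-90,0]'

```text
clock: 11.58
tcp_pos: [0.4472, -0.2912, 0.1928]
eef_rot: [3.138, 0.002, 1.563]
force: [0.4, -0.6, -1.7]
opening: 0.0548
```

```bash
python3 - <<'E'
from h import *
delta((0.519,0.0296,0.19),1.704);print(sensors.state()['joint_pos'])
E
```

```text
shift mm [321.3  69.1   2.4] yaw 1.5626 twist deg -8.1
[ 0.55541119  0.61776363 -0.04628862  1.94756587  0.04957697  0.57321025
  2.03868617]
```

Emit:
send_rows --steps '[0.3,20,4,0,0,0.3,48,10,0,0,0.3,78,17,0,0,0.3,108,23,0,0,0.3,138,30,0,0]'

```text
clock: 12.0
tcp_pos: [0.4771, -0.1515, 0.1895]
eef_rot: [-3.141, -0.0, 1.562]
force: [-0.0, 0.8, -1.5]
opening: 0.0547
```

Emit:
send_rows --steps '[0.3,30,6,0,-1.5,0.3,60,13,0,-3,0.3,90,19,0,-4.5,0.3,120,26,0,-6,0.3,140,30,0,-8]'

```text
clock: 12.42
tcp_pos: [0.5089, -0.0095, 0.1895]
eef_rot: [3.141, -0.001, 1.707]
force: [1.0, -0.1, -1.1]
opening: 0.0546
```

```bash
python3 - <<'E'
from h import *
delta((0.519,0.0296,0.19),1.704)
E
```

```text
shift mm [37.3 15.3 -0.4] yaw 1.7069 twist deg 0.17
```

Emit:
send_rows --steps '[0.3,15,6,0,0,0.3,30,12,0,0.2,0.3,37,15,0,0.2,0.3,37,15,0,0.2,0.3,37,15,0,0.2]'

```text
clock: 12.83
tcp_pos: [0.5183, 0.0251, 0.1895]
eef_rot: [-3.141, 0.0, 1.699]
force: [-0.5, -0.3, -2.1]
opening: 0.0548
```

Emit:
send_rows --steps '[0.3,0,0,10,0,0.3,0,0,25,0,0.3,0,0,40,0,0.3,0,0,50,0,0.3,0,0,50,0]'

```text
clock: 13.25
tcp_pos: [0.5171, 0.0242, 0.1374]
eef_rot: [-3.137, 0.0, 1.697]
force: [-0.6, -0.2, -2.1]
opening: 0.0551
```

```bash
python3 - <<'E'
from h import *
delta((0.519,0.0296,0.1156),1.704)
im,z,K,W,s=frame("wrist");cv2.imwrite("pics/w10.png",im[:,:,::-1])
im=frame("side")[0];crop(im,225,120,345,260,4.2,"pics/s10.png")
E
```

```text
shift mm [ 5.1  2.7 21.8] yaw 1.6971 twist deg -0.4
```

View pics/w10.png

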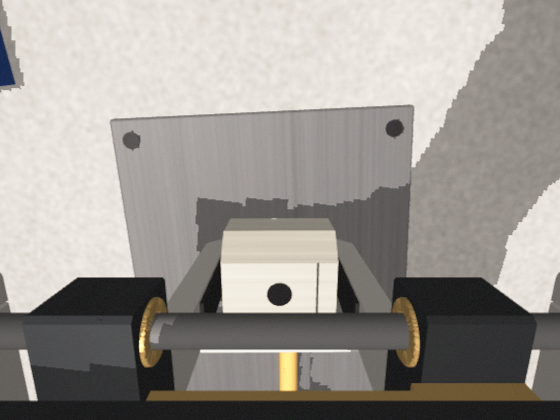

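View pics/s10.png

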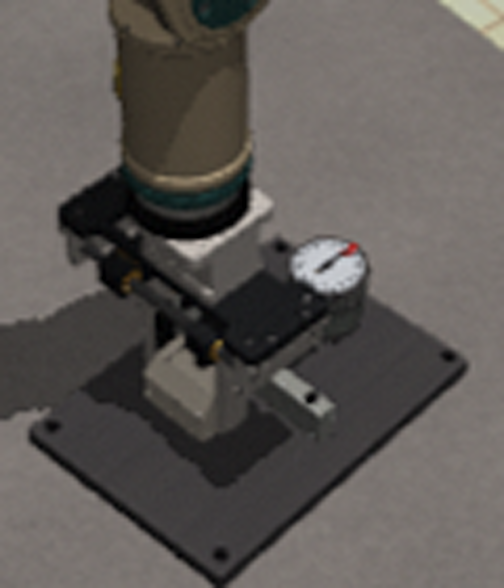

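Emit:
send_rows --steps '[0.3,2,1,6,-0.4,0.3,5,2.7,12,-0.4,0.3,5,2.7,17,-0.4,0.3,5,2.7,18,-0.4,0.3,5,2.7,18,-0.4]'

```text
clock: 13.77
tcp_pos: [0.5204, 0.031, 0.1212]
eef_rot: [-3.141, -0.0, 1.706]
force: [-0.2, -0.2, -1.8]
opening: 0.0546
```

Emit:
send_rows --steps '[0.3,0,0,0,0,0.3,0,0,0,0,0.3,0,0,0,0,0.3,0,0,0,0]'

```text
clock: 14.1
tcp_pos: [0.5208, 0.0308, 0.1219]
eef_rot: [3.141, 0.0, 1.706]
force: [0.4, 0.2, -1.3]
opening: 0.0549
```

```bash
python3 - <<'E'
from h import *
delta((0.519,0.0296,0.1156),1.704)
s=sensors.state();print(s['force'],s['ft_torque'])
im,z,K,W,s=frame("wrist");cv2.imwrite("pics/w11.png",im[:,:,::-1]);np.savez("w11.npz",im=im,z=z,K=K,W=W)
E
```

```text
shift mm [-0.9 -1.9  6.3] yaw 1.7057 twist deg 0.1
[ 0.43862048  0.23103098 -1.26905872] [ 0.06564739  0.04313697 -0.00552969]
```

View pics/w11.png

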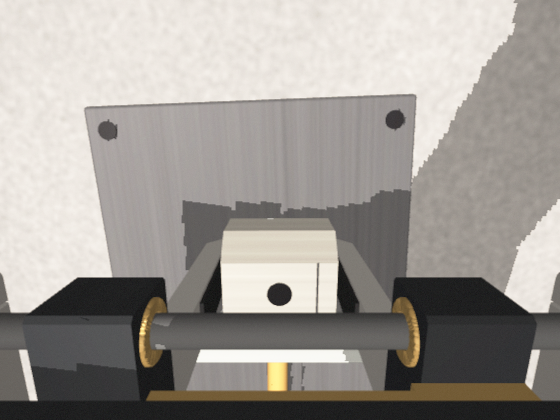

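Emit:
send_rows --steps '[0.3,0,0,2,0,0.3,0,0,4,0,0.3,0,0,5,0,0.3,0,0,5,0,0.3,0,0,5,0]'

```text
clock: 14.57
tcp_pos: [0.5206, 0.0308, 0.1165]
eef_rot: [-3.141, -0.0, 1.706]
force: [-0.0, -0.2, -1.7]
opening: 0.0549
```

Emit:
send_rows --steps '[0.3,0,6,0,0,0.3,0,12,0,0,0.3,0,16,0,0,0.3,0,17,0,0,0.3,0,17,0,0]'

```text
clock: 14.98
tcp_pos: [0.5379, 0.0332, 0.1166]
eef_rot: [3.141, -0.0, 1.706]
force: [-0.4, 0.1, -1.8]
opening: 0.0551
```

Emit:
send_rows --steps '[0.3,0,0,0,0,0.3,0,0,0,0,0.3,0,0,0,0]'

```text
clock: 15.23
tcp_pos: [0.5373, 0.0331, 0.1166]
eef_rot: [-3.141, -0.0, 1.706]
force: [-0.2, 0.0, -1.6]
opening: 0.0551
```

```bash
cat > fx.py <<'E'
from h import *
s=sensors.state();c,n=np.cos(.133),np.sin(.133)
p=s['tcp_pos'][:2]-np.array([.5623,.0354]);f=s['force']
print("t",s['clock'],"fence x,y mm",1000*(p@[c,n]),1000*(p@[-n,c]),"z",s['tcp_pos'][2],"yaw",s['eef_rot'],"F fence x,y,z",f[:2]@[c,n],f[:2]@[-n,c],f[2],"M",np.round(s['ft_torque'],2),s['opening'])
E
python3 fx.py
```

```text
t 15.2333 fence x,y mm -25.07179140229355 1.0715398861178018 z 0.11664577347880266 yaw [-3.14134827e+00 -2.24009280e-05  1.70580261e+00] F fence x,y,z -0.15161407057040843 0.02595746528183399 -1.558140790854417 M [-0.01  0.06 -0.04] 0.05514091534098703
```

Emit:
send_rows --steps '[0.3,0,1,0,0,0.3,0,2,0,0,0.3,0,3,0,0,0.3,0,3,0,0]'

```text
clock: 15.57
tcp_pos: [0.5404, 0.0335, 0.1166]
eef_rot: [-3.141, -0.0, 1.706]
force: [-1.2, -1.1, -1.0]
opening: 0.055
```

Emit:
send_rows --steps '[0.3,0,1,0,0,0.3,0,2,0,0,0.3,0,3,0,0,0.3,0,3,0,0]'

```text
clock: 15.9
tcp_pos: [0.5426, 0.0338, 0.1165]
eef_rot: [-3.139, -0.0, 1.705]
force: [-3.4, 0.2, -0.9]
opening: 0.0544
```

```bash
python3 fx.py
```

```text
t 15.9 fence x,y mm -19.74797983845078 1.0408871819558936 z 0.11649379544230286 yaw [-3.13930717e+00 -5.45954240e-05  1.70547502e+00] F fence x,y,z -3.383260778882958 0.6563412478077362 -0.9133564252671288 M [-0.12  0.76 -0.09] 0.05436361777496462
```

Emit:
send_rows --steps '[0.3,0,0.5,0.5,0,0.3,0,1,1,0,0.3,0,1,1,0,0.3,0,1,1,0]'

```text
clock: 16.23
tcp_pos: [0.5428, 0.0338, 0.1157]
eef_rot: [-3.138, -0.0, 1.705]
force: [-7.3, -0.8, 4.0]
opening: 0.0553
```

```bash
python3 fx.py
```

```text
t 16.2333 fence x,y mm -19.581315287590982 1.0283968476042782 z 0.11573127840901437 yaw [-3.13785932e+00 -3.12745304e-05  1.70538899e+00] F fence x,y,z -7.331691495040281 0.1745148081046345 3.962660229787006 M [-0.13  1.31 -0.12] 0.055271905257401395
```

Emit:
send_rows --steps '[0.3,0,0.5,0.5,0,0.3,0,1,1,0,0.3,0,1.2,1.3,0,0.3,0,1.2,1.3,0,0.3,0,1.2,1.3,0]'

```text
clock: 16.65
tcp_pos: [0.5429, 0.0338, 0.1156]
eef_rot: [-3.136, -0.0, 1.705]
force: [-11.2, -2.0, 18.1]
opening: 0.0547
```

```bash
python3 fx.py
```

```text
t 16.65 fence x,y mm -19.42198851970756 1.0337481479038793 z 0.11564328239645431 yaw [-3.13601379e+00 -1.52211903e-06  1.70540218e+00] F fence x,y,z -11.320376950918911 -0.509441324778916 18.07883152309907 M [-0.12  2.31 -0.02] 0.05470259289069577
```

Emit:
send_rows --steps '[0.3,0,0.2,-0.5,0,0.3,0,0.2,-0.5,0,0.3,0,0.2,-0.5,0,0.3,0,0.2,-0.5,0,0.3,0,0.2,-0.5,0]'

```text
clock: 17.07
tcp_pos: [0.5429, 0.0339, 0.1157]
eef_rot: [-3.135, -0.0, 1.705]
force: [-10.8, -1.1, 16.0]
opening: 0.0547
```

Emit:
send_rows --steps '[0.3,0,0,0,0,0.3,0,0,0,0,0.3,0,0,0,0,0.3,0,0,0,0,0.3,0,0,0,0]'

```text
clock: 17.48
tcp_pos: [0.5429, 0.0339, 0.1157]
eef_rot: [-3.136, -0.0, 1.705]
force: [-9.9, -1.5, 15.2]
opening: 0.0547
```

```bash
python3 fx.py; python3 - <<'E'
from h import *
im,z,K,W,s=frame("wrist");cv2.imwrite("pics/w12.png",im[:,:,::-1])
a=frame("side")[0];crop(a,225,120,345,260,4.2,"pics/s12.png")
b=frame("top")[0];crop(b,220,120,330,250,4.5,"pics/t12.png")
E
python3 fx.py
```

```text
t 17.4833 fence x,y mm -19.393943489270622 1.0486736159487038 z 0.1156806898447877 yaw [-3.13550586e+00 -4.62900978e-05  1.70536578e+00] F fence x,y,z -9.980424493289217 -0.1992819215288749 15.249470009221909 M [-0.16  2.11 -0.08] 0.05472486704857803
t 17.6333 fence x,y mm -19.36596219063274 1.0471339234316492 z 0.11566558714753972 yaw [-3.13555553e+00 -6.29956612e-05  1.70532160e+00] F fence x,y,z -11.283222349406618 0.7889488627792103 14.503068360914245 M [-0.11  2.19 -0.06] 0.054819161414375976
```

View pics/w12.png

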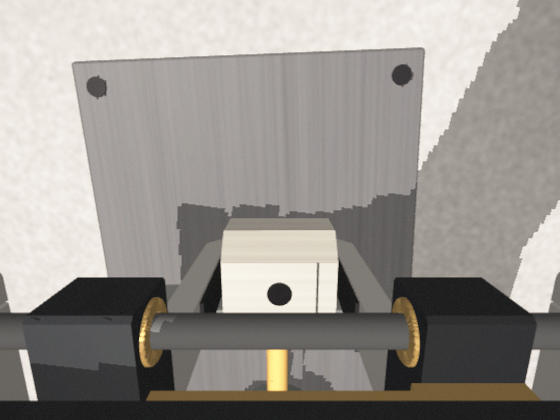

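View pics/s12.png

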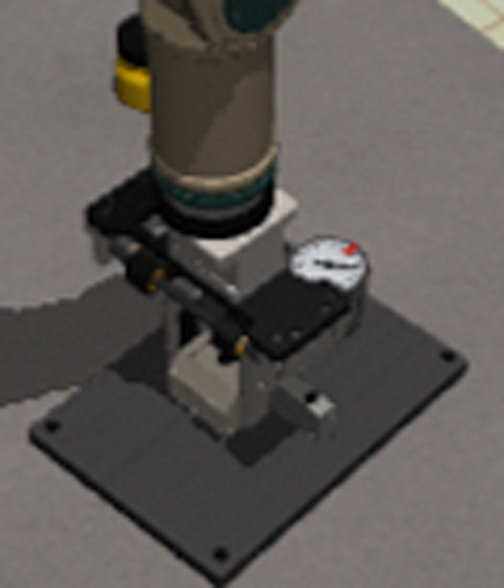

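View pics/t12.png

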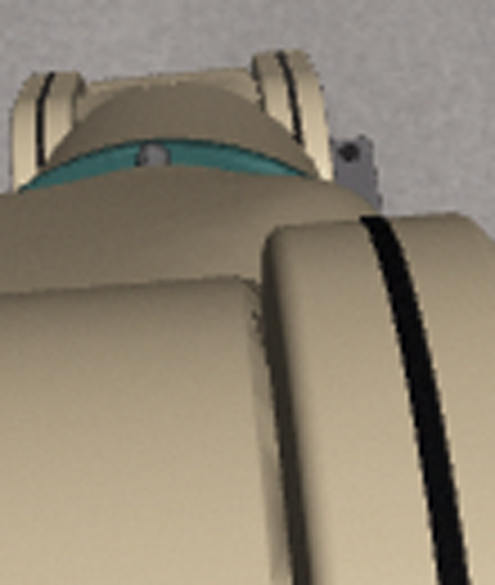

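Emit:
send_rows --steps '[0.3,0,0.5,-0.2,0,0.3,0,0.9,-0.4,0,0.3,0,0.9,-0.4,0,0.3,0,0.9,-0.4,0,0.3,0,0.9,-0.4,0]'

```text
clock: 18.05
tcp_pos: [0.5431, 0.0339, 0.1157]
eef_rot: [-3.134, -0.0, 1.705]
force: [-11.4, -1.3, 13.0]
opening: 0.0548
```

Emit:
send_rows --steps '[0.3,0,0,0,0,0.3,0,0,0,0,0.3,0,0,0,0,0.3,0,0,0,0,0.3,0,0,0,0]'

```text
clock: 18.47
tcp_pos: [0.5431, 0.0339, 0.1157]
eef_rot: [-3.134, -0.0, 1.705]
force: [-11.6, -1.9, 12.6]
opening: 0.0548
```

Emit:
send_rows --steps '[0.3,0,0,0,0,0.3,0,0,0,0,0.3,0,0,0,0,0.3,0,0,0,0,0.3,0,0,0,0]'

```text
clock: 18.88
tcp_pos: [0.5431, 0.0339, 0.1157]
eef_rot: [-3.134, -0.0, 1.705]
force: [-10.7, -1.8, 13.4]
opening: 0.055
```

```bash
python3 fx.py; python3 - <<'E'
from h import *
im=frame("side")[0];crop(im,285,165,325,205,14,"pics/s13.png")
E
python3 fx.py
```

```text
t 18.8833 fence x,y mm -19.198572692494416 1.06044268750402 z 0.11571590622961858 yaw [-3.13382948e+00 -1.14502127e-04  1.70507130e+00] F fence x,y,z -10.808126681811233 -0.3849284548842822 13.36112356241173 M [-0.16  2.28 -0.11] 0.055002709687764016
t 18.9333 fence x,y mm -19.24644332790168 1.0146120969711705 z 0.11568267550346108 yaw [-3.13372186e+00 -8.12245066e-05  1.70503172e+00] F fence x,y,z -11.142468147554496 0.5671398548575407 13.542764203928416 M [-0.22  2.24 -0.16] 0.05470764788717127
```

View pics/s13.png

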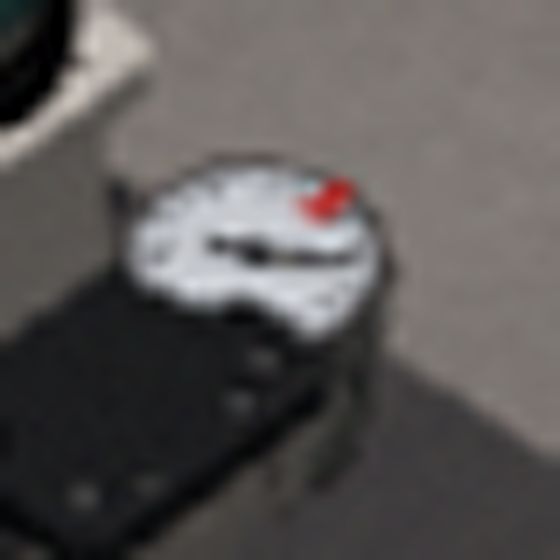

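Emit:
send_rows --steps '[0.3,0,0.5,-0.2,0,0.3,0,1.0,-0.3,0,0.3,0,1.2,-0.3,0,0.3,0,1.2,-0.3,0,0.3,0,1.2,-0.3,0]'

```text
clock: 19.35
tcp_pos: [0.5433, 0.0339, 0.1157]
eef_rot: [-3.131, -0.0, 1.705]
force: [-13.1, -1.6, 12.5]
opening: 0.0549
```

Emit:
send_rows --steps '[0.3,0,0,0,0,0.3,0,0,0,0,0.3,0,0,0,0,0.3,0,0,0,0,0.3,0,0,0,0]'

```text
clock: 19.77
tcp_pos: [0.5433, 0.0339, 0.1157]
eef_rot: [-3.132, -0.0, 1.705]
force: [-13.4, -0.9, 12.0]
opening: 0.0549
```

```bash
python3 fx.py
```

```text
t 19.7667 fence x,y mm -19.00409210461462 1.0432332547795244 z 0.115712245359711 yaw [-3.13152237e+00 -1.20741732e-04  1.70498202e+00] F fence x,y,z -13.348988197155853 0.9273637405938249 11.994744294985649 M [-0.15  2.57 -0.24] 0.054906148304239746
```

Emit:
send_rows --steps '[0.3,0,0,0,0,0.3,0,0,0,0,0.3,0,0,0,0,0.3,0,0,0,0,0.3,0,0,0,0]'

```text
clock: 20.18
tcp_pos: [0.5433, 0.0339, 0.1157]
eef_rot: [-3.132, -0.0, 1.705]
force: [-12.4, -0.4, 12.7]
opening: 0.0545
```

```bash
python3 - <<'E'
from h import *
a=cv2.imread("pics/side0.png")[:,:,::-1].astype(int);b=frame("side")[0].astype(int)
for n,(u0,v0,u1,v1) in dict(screwdriver=(390,245,430,310),redmark=(295,170,318,185)).items():
    r=[]
    for im in(a,b):
        c=im[v0:v1,u0:u1];m=(c[...,0]>110)&(c[...,1]<80)&(c[...,2]<80);r.append((np.argwhere(m).mean(0)[::-1]+(u0,v0)).round(2).tolist()+[int(m.sum())])
    print(n,r)
E
python3 fx.py
```

```text
screwdriver [[405.93, 287.6, 257], [406.02, 287.58, 271]]
redmark [[298.5, 177.5, 4], [308.0, 178.5, 4]]
t 20.2333 fence x,y mm -19.002913050449155 1.0516552948443898 z 0.11573368865494577 yaw [-3.13151778e+00 -1.40244505e-04  1.70500362e+00] F fence x,y,z -12.683525144795379 0.35417053272947924 12.761663157948007 M [-0.17  2.51 -0.14] 0.0549023588378129
```

```bash
python3 - <<'E'
from h import *
im,z,K,W,s=frame("side")
S=lambda u,v:(285+(u+.5)/14-.5,165+(v+.5)/14-.5)
h=onz(K,W,S(255,248),.07)
for p in((327,200),(360,252),(215,242)):
    d=onz(K,W,S(*p),.07)-h;print(np.arctan2(d[1],d[0])-.133,np.hypot(*d[:2]))
print(job.finish_job())
E
```

```text
-0.05153084174838704 0.020405105834764157
-0.8421501440828298 0.02150451623173223
2.1464193027882974 0.00834878913923541
the job is handed in; nothing more can be done
None
```

I zeroed the bezel, pressed the aluminium block against the fence and down on the plate, and handed the job in while still holding it. It took about 20 s of robot time, and the hand-in gave no verdict.

- **Bezel:** I turned it about 1.29 rad clockwise and let go. The wrist view just after release put the red mark about 0.02 rad from the pointer. The last check, a coarse reading from the low-resolution side view, gave about −0.05 rad, still within the 0.12 limit. The fixed views don't resolve it better than that.
- **Fence direction:** the plate screws suggested a yaw of 0.17 rad. The fence edges, its bolts and the pointer gave 0.13 to 0.14, so the fence is skewed on the plate and I aligned to about 0.133.
- **Final hold:** the tool reads 12.7 N towards the fence and 12.8 N downwards. The block's yaw, taken from the gripper, is 0.134, and the tool tilt is 0.010 rad. Both held steady for about a second.
- **Plunger:** the pointer has swung about −0.84 rad and the push feels stiff, so the block's face should be flush with the fence. I could not measure the plunger's travel directly.
- **Share of the push:** the tool force cannot be split between the fence and friction on the plate, so the force on the fence itself could be a few newtons lower than the reading.
- **Other objects:** the screwdriver moved less than 0.1 pixel in the side view. I kept clear of the jar and weight but did not measure them again.

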